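Clamp the turned spindle in the V rests

TASK

Clamp the round stepped steel spindle in the V fixture: first lift the fixture's sprung bar by its black knob, turn it well aside to the left and let it right down there. Lay the spindle with its thin ends in the two V rests and its thick middle between them, then lift the bar again, bring it back square across the spindle and lower it until its pad presses on the thick middle. Never let the bar snap down, and leave the hexagonal bar where it lies.

Things in the scene. Friction and masses are not known exactly. Their poses are not given: they have to be found in the camera images.
- cradle (a point): Where the seated spindle's centre belongs on the fixed steel fixture: midway between its two V rests, 50 mm above the bench. x to the bar's pivot, y (left) along the seated spindle, z up. 90 degree V rests at y -39 to -25 and 25 to 39 mm, 36 mm wide in x, flanks up to z 0; the gap between is open down to the base plate, top at z -40 mm. Plate: x -30 to 90, y -50 to 50 mm.
- pivot (a point): Point on the upright axis on which the bar turns, fixed in the fixture, 62 mm along +x from the cradle point, 50 mm above the bench; axes as cradle. A 30 mm guide bush stands round it, top 38 mm above the bench.
- knob (a point): Middle of the round upright black knob (18 mm diameter, 28 mm high) at the free end of the bar, 107 mm from the pivot axis; x along the bar to the pivot, z up. Fixed to the bar, turns and rises with it. 78 mm above the bench with the bar right down. The steel bar is 14 mm wide and 10 mm thick, its top 22 mm below this point; a thin neck joins the two.
- pad: Black rubber pad under the bar, 16 x 14 mm, 4 mm thick, 62 mm from the pivot axis; origin at the centre of its underside: 42 mm above the bench with the bar right down, 62 mm when resting on the seated spindle.
- lift_rod (a joint): Height of the sprung bar, m: 0 right down, at most 0.036. Spring and weight press it down with about 5 N at 0 and 10 N at the top; let go, it drops. Below 0.008 it is caught between the V rests and can turn neither out nor in past them; above 0.020 it clears a seated spindle. Resting on the seated spindle it reads 0.020.
- swing_bar (a joint): Turn of the bar about the pivot, rad: 0 square across the Vs (knob on the cradle's -x side), growing clockwise seen from above, so the knob goes towards the cradle's +y (left) side. -0.2 to 1.7; light friction, it stays where left. At 1.4 it is well clear of the rests.
- spindle: Centre of the loose round steel spindle lying on its side, 12 mm above the bench at the start; y along its axis. Thick middle 24 mm diameter, 42 mm long; a thin end 14 mm diameter, 24 mm long on either side; 90 mm in all, 0.2 kg. Grip it from above across the thick middle. Alike both ways round.
- hex_mid (a point): Centre of the hexagonal steel bar with plain ends (23 x 85 x 20 mm), 10 mm above the bench; y along it. Not to be used.

How it is judged:
By the outcome, as a careful person would: the job done as asked, in the order asked, and still so for the second after the job is handed in, with the robot touching nothing.
It also fails if it takes over 64 s, if anything falls off the work surface, if the arm or the gripper's body presses on something with over 40 N, if the wrist force passes 120 N, or if a joint passes its speed limit or range.

ROBOT

A 6-joint arm with a two-finger parallel gripper is mounted at the origin on the work surface; the furniture and walls round the work are solid. World frame = base frame: x ahead of the robot, y to its left, z up, the work surface at z = 0. Lengths are in mm, angles in rad, forces in N, time in s.
With the tool pointing down it reaches from about 275 to 1000 mm from the base axis. Payload 8.4 kg.
Tool frame: the origin (TCP) lies at the very end of the fingers, on their centre line; the grasp point (between the pads) lies 19 mm behind it; z points along the fingers, y is the line along which they close (so a half turn about z gives the same grasp; the last joint's range is limited). The gripper opens to 85 mm and grips with 20 to 120 N. Pads are 22 mm wide; open, the fingers measure 114 mm over their backs; the gripper's body (76 mm by 85 mm) begins 54 mm behind the grasp point. The pads swing forward as they close: fully open they stand 13 mm farther back than shut.
Start: joints at [-1.326, 0.353, 1.633, -0, 1.155, -0.002], TCP at [152.687, -606.064, 192.081] pointing down, gripper open.
Joint ranges: [-2.63, 2.63], [-0.92, 2.1], [0.06, 2.66], [-1.3, 4.44], [0, 2.69], [-3.02, 3.02]. Speed limits (rad/s): [2.22, 2.22, 2.79, 3.14, 3.14, 3.14].

INTERFACE

Orientations are given as [roll, pitch, yaw] about the fixed x, y, z axes, in that order (R = Rz(yaw) Ry(pitch) Rx(roll)).
In Python, from rig import ctrl gives the robot as it stands. The module is installed in compiled form; this text tells all that it offers.
- The arm moves only by the tool step_arm, never from a script. Its argument "series" is text: rows parted by semicolons, each of 6 numbers parted by spaces: the shift along the tool's x, y, z normalised to -1 to 1, where 1 is 0.03 m, then the turn, a rotation vector about the tool's x, y, z normalised to -1 to 1, where 1 is 0.1 rad. In form: dx dy dz ax ay az; .... A call has 1 to 10 rows; each row shifts and turns the commanded pose from where the row before left it, along the tool's axes as they then stand; what a row does not reach is not made up. A row lasts 1/8 s, in which the tool goes at most 62.5 mm and 10.7 degrees, less where a joint would pass 70% of its speed; a pose out of reach is approached as far as the arm can. A call with a number of a shift or a turn outside -1 to 1 is refused whole. A call with a gripper value outside its range is refused whole. "hand" is the finger opening in mm, from 0 to 85.4, set as the call begins (left out, the last holds). The fingers move at their own pace and stop on an object; "newtons" is the grip in N (left out, the last holds). Time passes only in rows, so rows that do not move let the fingers close. It gives the time, the measured TCP pose, the force, the opening and the grip force at its end, in the units of the state.
- ctrl.observe(): the state, without advancing time (a new reading comes with each control period).
- ctrl.grab_frame(name): name is "scene" or "top" or "wrist"; returns the picture (400x640x3 uint8, red, green, blue); there is no depth.
- ctrl.camera_info(name): a dict with "fx", "fy", "cx", "cy" (pixels), "R" (3x3) and "t" (3): a world point X has camera coordinates R X + t; the wrist camera has in their place "T_tool_cam" (4x4, takes a point from camera to tool coordinates, whose origin is the TCP and whose axes are the flange's). Camera axes: x right, y down, z forward; pixel columns grow to the right and rows downward; lengths in mm; the calibration is good to about 2 mm. A picture is of the moment at which its call begins: read the wrist's pose just before it. camera_info takes no time and is no camera call.
- ctrl.hand_in(): hands the job in; it is judged then, once.
The state is a dict: "time_s": time; "joints": joint angles; "qvel": joint speeds; "effort": joint torques, N m; "tool_pos": TCP position; "eef_rot": TCP orientation; "force": force on the tool from outside, world axes, zero at the start; "wrist_torque": the same for the moment, N m; "grip_width": opening from 0.0 (shut) to 1.0 (fully open); "grip_force": force on a finger pad.
Only numpy, scipy, OpenCV 4.12 (cv2) and the standard library are available. Lean on these libraries where they do the work, as an engineer would, in place of code of your own. Each camera call takes 0.05 s, during which the arm holds its last target. There are 200 camera calls.

## Working session

There is one attempt and no reset: what is moved stays moved. The work goes in short steps, Python scripts to look and compute and a tool call to move; the robot and the scene stay as the last step left them, time stands still between calls to the robot, and variables do not carry over. Pictures are saved under pics/ and viewed, at most 10 in all, crops included, and the job is handed in when it is done.

Besides the shell and the picture viewer there is one more tool, called after "Emit:" as name(argument=value, ...) on one line, values as JSON. step_arm: Moves the arm, as the interface text tells. Its arguments: {"type":"object","properties":{"series":{"type":"string"},"hand":{"type":"number"},"newtons":{"type":"number"}},"required":["series"]}

```bash
mkdir -p pics
cat > h.py <<'E'
import numpy as np, cv2
from rig import ctrl
from scipy.spatial.transform import Rotation as Ro
def ray(name,u,v,z):
    c=ctrl.camera_info(name); R=np.array(c["R"]);t=np.array(c["t"])
    d=R.T@np.array([(u-c["cx"])/c["fx"],(v-c["cy"])/c["fy"],1]); o=-R.T@t
    return o+d*(z-o[2])/d[2]
def proj(name,X):
    c=ctrl.camera_info(name); p=np.array(c["R"])@np.array(X)+np.array(c["t"])
    return c["fx"]*p[0]/p[2]+c["cx"],c["fy"]*p[1]/p[2]+c["cy"]
def save(name,fn):
    im=ctrl.grab_frame(name); cv2.imwrite("pics/"+fn,im[:,:,::-1]); return im
E
python3 - <<'E'
from h import *
for n in("scene","top"):
    save(n,n+"1.png"); c=ctrl.camera_info(n); print(n,c["fx"],(-np.array(c["R"]).T@np.array(c["t"])).round(),np.array(c["R"]).round(2).tolist())
print(ctrl.observe()); print(np.round(ctrl.camera_info("wrist")["T_tool_cam"],3))
E
```

```text
scene 479.5356430654675 [ 42. 403. 428.] [[-0.79, -0.61, 0.0], [-0.26, 0.33, -0.91], [0.56, -0.72, -0.42]]
top 500.9653844984455 [ 375. -215.  952.] [[-0.0, -1.0, -0.01], [-0.99, 0.0, -0.13], [0.13, 0.01, -0.99]]
{'time_s': 0.1, 'joints': array([-1.32641875e+00,  3.53587488e-01,  1.63408143e+00,  1.29613609e-05,
        1.15520547e+00, -2.43815271e-03]), 'qvel': array([-0.0002022 , -0.00104774, -0.0004216 , -0.00074411, -0.00131179,
        0.00122107]), 'effort': array([-4.70480536e-04, -6.06360912e+01, -3.42820215e+01, -7.31413820e-05,
        3.91290116e-03,  2.81984637e-05]), 'tool_pos': array([ 152.56037702, -605.58591065,  191.42214642]), 'eef_rot': array([-3.14031094e+00, -1.49763914e-05,  2.46810482e-01]), 'force': array([-0.22380323,  0.31822235,  0.31727648]), 'wrist_torque': array([0.00968323, 0.08512932, 0.02506309]), 'grip_force': 0.0, 'grip_width': 1.0018712137833883}
[[ 0.00000e+00 -9.56000e-01 -2.93000e-01  7.51120e+01]
 [ 1.00000e+00  0.00000e+00  1.00000e-03  1.61000e-01]
 [-1.00000e-03 -2.93000e-01  9.56000e-01 -1.83006e+02]
 [ 0.00000e+00  0.00000e+00  0.00000e+00  1.00000e+00]]
```

View pics/top1.png

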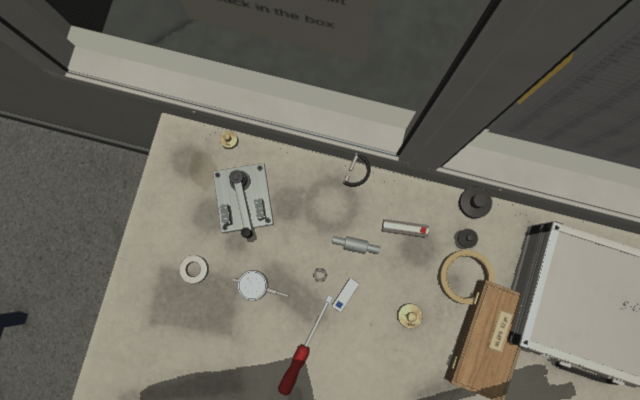

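View pics/scene1.png

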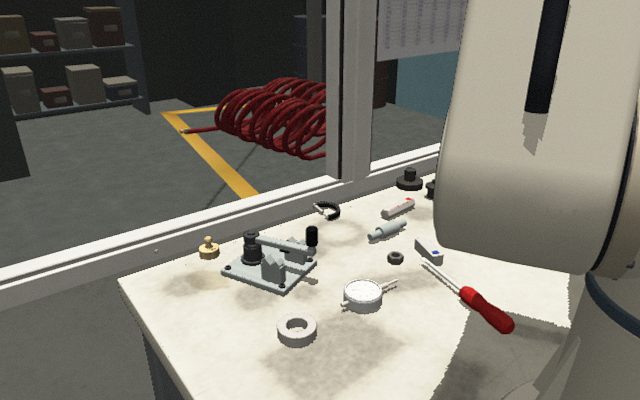

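The top view shows the fixture at about (243,200) with its knob at (247,233), the pivot at (239,178), and the spindle at (356,244). The scene view shows the same objects, with the knob at (312,236).

Run:
```python
from h import *
im=cv2.imread("pics/top1.png")
a=cv2.resize(im[155:255,205:285],None,fx=5,fy=5,interpolation=cv2.INTER_CUBIC)
b=cv2.resize(im[215:265,325:385],None,fx=5,fy=5,interpolation=cv2.INTER_CUBIC)
s=np.zeros((500,800,3),np.uint8); s[:,:400]=a; s[:250,450:750]=b
s2=cv2.imread("pics/scene1.png")[225:295,215:325]; s2=cv2.resize(s2,None,fx=3.5,fy=3.5); s[252:252+245,410:410+385]=s2
cv2.imwrite("pics/crop1.png",s)
for n,u,v,z in[("top",239,178,38),("top",247,233,85),("top",356,244,12),("top",334,240,12),("top",378,249,12),("top",406,228,20)]: print(u,v,ray(n,u,v,z).round(1))
```

```text
239 178 [543.3 -56.6  38. ]
247 233 [437.7 -80.4  85. ]
356 244 [ 421.5 -273.8   12. ]
334 240 [ 429.2 -232.7   12. ]
378 249 [ 412.1 -314.8   12. ]
406 228 [ 450.5 -366.7   20. ]
```

View pics/crop1.png

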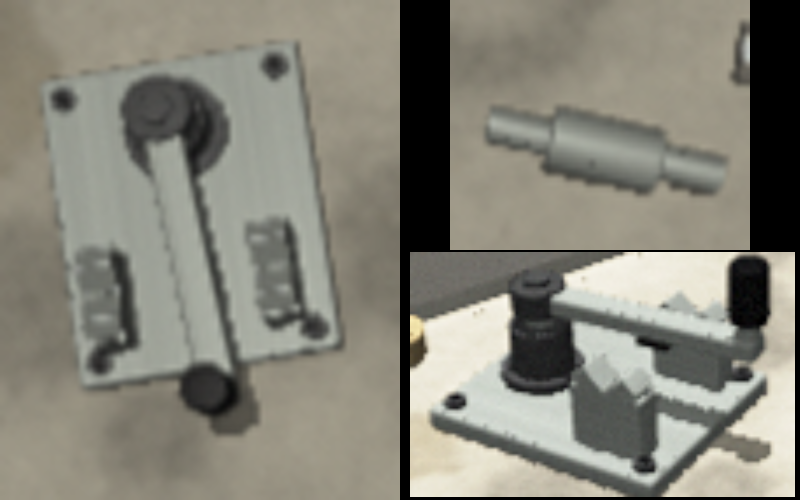

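The crop shows the plate corners at (42,83), (298,40), (343,347) and (85,387), and the knob top at (208,390). The spindle ends are at (487,125) and (725,174).

Run:
```python
from h import *
f=lambda x,y,ox,oy:(ox+(x+.5)/5-.5,oy+(y+.5)/5-.5)
P=[ray("top",*f(x,y,205,155),10)[:2] for x,y in[(42,83),(298,40),(343,347),(85,387)]]
# local (x,y): TL=+x,+y ; TR=+x,-y
L=np.array([(90,50),(90,-50),(-30,-50),(-30,50)],float); P=np.array(P)
A=L-L.mean(0);B=P-P.mean(0)
th=np.arctan2((A[:,0]*B[:,1]-A[:,1]*B[:,0]).sum(),(A*B).sum())
R=np.array([[np.cos(th),-np.sin(th)],[np.sin(th),np.cos(th)]])
t=P.mean(0)-R@L.mean(0); print("yaw",th,"cradle",t,"res",(L@R.T+t-P).round(1).tolist())
print("pivot",R@[62,0]+t,"knob",R@[-45,0]+t)
print("knob seen",ray("top",*f(208,388,205,155),92))
print("knobpred px",proj("top",[*(R@[-45,0]+t),92]),f(208,388,205,155), "scene",proj("scene",[*(R@[-45,0]+t),92]),proj("scene",[*(R@[-45,0]+t),64]))
a,b=[ray("top",*f(x-450,y,325,215),12)[:2] for x,y in[(487,125),(725,174)]]
print("spindle",(a+b)/2,np.linalg.norm(a-b),"axis ang",np.arctan2(*(a-b)[::-1]))
c=f(604-450,149,325,215);print(ray("top",*c,12))
s=[*((a+b)/2),12];print("scene spindle",proj("scene",s))
```

```text
yaw 0.15787828379471497 cradle [481.69205082 -64.73968664] res [[0.7, 0.3], [0.2, -0.2], [0.0, -0.7], [-0.9, 0.6]]
pivot [542.92096234 -54.99184617] knob [437.25171181 -71.81473215]
knob seen [438.54601153 -80.06688074  92.        ]
knobpred px (np.float64(241.40510689872144), np.float64(232.96895341913302)) (246.2, 232.2) scene (np.float64(308.75123579531663), np.float64(229.4376284558101)) (np.float64(308.98672556041953), np.float64(246.0033825763748))
spindle [ 420.6247239  -273.33423999] 90.70569718427208 axis ang 1.3641686386070326
[ 420.79677022 -272.67109792   12.        ]
scene spindle (np.float64(386.83031317727637), np.float64(228.96314436844142))
```

```bash
cat >> h.py <<'E'
def plan(pos,yaw,n,pivot=None):
    """rows from present pose to a down-pointing pose; yaw is unwrapped (turn = yaw - present, set by caller's sign)"""
    s=ctrl.observe(); p=np.array(s["tool_pos"]); R=Ro.from_euler("xyz",s["eef_rot"])
    y0=s["eef_rot"][2]; dy=yaw-y0
    tgt0=Ro.from_euler("xyz",[np.pi,0,y0]); tilt=(R.inv()*tgt0).as_rotvec()/n
    tw=tilt+np.array([0,0,-dy/n]); rows=[]; d=(np.array(pos)-p)/n
    for i in range(n):
        rows.append(np.r_[R.inv().apply(d)/30,tw/.1]); R=R*Ro.from_rotvec(tw)
    for k in range(0,n,10): print("; ".join(" ".join("%g"%(round(v,2)+0) for v in r) for r in rows[k:k+10]))
E
python3 -c "
from h import *
plan([438.5,-80,150],0.236+np.pi,32)"
```

```text
0.42 -0.46 0.04 0 0 -0.98; 0.47 -0.41 0.04 0 0 -0.98; 0.5 -0.37 0.04 0 0 -0.98; 0.54 -0.32 0.04 0 0 -0.98; 0.57 -0.26 0.04 0 0 -0.98; 0.59 -0.21 0.04 0 0 -0.98; 0.61 -0.15 0.04 0 0 -0.98; 0.62 -0.09 0.04 0 0 -0.98; 0.62 -0.03 0.04 0 0 -0.98; 0.62 0.03 0.04 0 0 -0.98
0.62 0.09 0.04 0 0 -0.98; 0.6 0.15 0.04 0 0 -0.98; 0.59 0.21 0.04 0 0 -0.98; 0.56 0.27 0.04 0 0 -0.98; 0.53 0.32 0.04 0 0 -0.98; 0.5 0.37 0.04 0 0 -0.98; 0.46 0.42 0.04 0 0 -0.98; 0.42 0.46 0.04 0 0 -0.98; 0.37 0.5 0.04 0 0 -0.98; 0.32 0.54 0.04 0 0 -0.98
0.27 0.56 0.04 0 0 -0.98; 0.21 0.59 0.04 0 0 -0.98; 0.15 0.6 0.04 0 0 -0.98; 0.09 0.62 0.04 0 0 -0.98; 0.03 0.62 0.04 0 0 -0.98; -0.03 0.62 0.04 0 0 -0.98; -0.09 0.62 0.04 0 0 -0.98; -0.15 0.6 0.04 0 0 -0.98; -0.21 0.59 0.04 0 0 -0.98; -0.27 0.56 0.04 0 0 -0.98
-0.32 0.53 0.04 0 0 -0.98; -0.37 0.5 0.04 0 0 -0.98
```

Emit:
step_arm(series="0.42 -0.46 0.04 0 0 -0.98; 0.47 -0.41 0.04 0 0 -0.98; 0.5 -0.37 0.04 0 0 -0.98; 0.54 -0.32 0.04 0 0 -0.98; 0.57 -0.26 0.04 0 0 -0.98; 0.59 -0.21 0.04 0 0 -0.98; 0.61 -0.15 0.04 0 0 -0.98; 0.62 -0.09 0.04 0 0 -0.98; 0.62 -0.03 0.04 0 0 -0.98; 0.62 0.03 0.04 0 0 -0.98", hand=50)

```text
time_s: 1.35
tool_pos: [241.9, -440.5, 179.8]
eef_rot: [-3.141, -0.0, 1.23]
force: [0.2, 0.8, -0.4]
grip_width: 0.584
grip_force: 0.0
```

Emit:
step_arm(series="0.62 0.09 0.04 0 0 -0.98; 0.6 0.15 0.04 0 0 -0.98; 0.59 0.21 0.04 0 0 -0.98; 0.56 0.27 0.04 0 0 -0.98; 0.53 0.32 0.04 0 0 -0.98; 0.5 0.37 0.04 0 0 -0.98; 0.46 0.42 0.04 0 0 -0.98; 0.42 0.46 0.04 0 0 -0.98; 0.37 0.5 0.04 0 0 -0.98; 0.32 0.54 0.04 0 0 -0.98")

```text
time_s: 2.6
tool_pos: [330.3, -275.9, 167.9]
eef_rot: [-3.142, -0.0, 2.21]
force: [0.4, -0.6, 1.1]
grip_width: 0.578
grip_force: 0.0
```

Emit:
step_arm(series="0.27 0.56 0.04 0 0 -0.98; 0.21 0.59 0.04 0 0 -0.98; 0.15 0.6 0.04 0 0 -0.98; 0.09 0.62 0.04 0 0 -0.98; 0.03 0.62 0.04 0 0 -0.98; -0.03 0.62 0.04 0 0 -0.98; -0.09 0.62 0.04 0 0 -0.98; -0.15 0.6 0.04 0 0 -0.98; -0.21 0.59 0.04 0 0 -0.98; -0.27 0.56 0.04 0 0 -0.98")

```text
time_s: 3.85
tool_pos: [418.8, -111.5, 155.9]
eef_rot: [3.141, -0.0, -3.093]
force: [0.4, -0.8, -0.9]
grip_width: 0.587
grip_force: 0.0
```

Emit:
step_arm(series="-0.32 0.53 0.04 0 0 -0.98; -0.37 0.5 0.04 0 0 -0.98; 0 0 0 0 0 0")

```text
time_s: 4.22
tool_pos: [436.6, -78.7, 153.4]
eef_rot: [3.141, -0.0, -2.899]
force: [-0.1, -1.4, -0.2]
grip_width: 0.584
grip_force: 0.0
```

```bash
python3 -c "
from h import *
s=ctrl.observe();print(s['time_s'],s['tool_pos'],s['eef_rot'],s['joints'])
save('wrist','w1.png')
T=np.array(ctrl.camera_info('wrist')['T_tool_cam']);c=ctrl.camera_info('wrist')
X=Ro.from_euler('xyz',s['eef_rot']).inv().apply(np.array([438.5,-80,92])-s['tool_pos'])
q=np.linalg.inv(T)@np.r_[X,1];print('knob pred',c['fx']*q[0]/q[2]+c['cx'],c['fy']*q[1]/q[2]+c['cy'])
"
```

```text
4.225 [436.57767002 -78.69676147 153.44447979] [ 3.14133849e+00 -4.19902695e-04 -2.89917884e+00] [-1.81775106e-01  1.14833053e-01  2.04436393e+00  7.06793259e-05
  9.82882970e-01 -1.99502441e+00]
knob pred 314.0296047355609 195.92016141351303
```

View pics/w1.png

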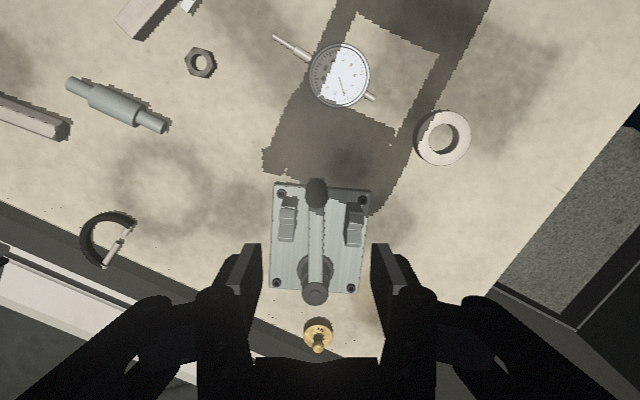

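The wrist view shows the knob at (317,190), between the fingers and where predicted. The bar runs straight to the pivot at (316,293). I'll go down next.

```bash
python3 -c "
from h import *
plan([439,-80,65],0.236-np.pi,6)"
```

```text
-0.01 -0.01 0.49 0 0 0.01; -0.01 -0.01 0.49 0 0 0.01; -0.01 -0.01 0.49 0 0 0.01; -0.01 -0.01 0.49 0 0 0.01; -0.01 -0.01 0.49 0 0 0.01; -0.01 -0.01 0.49 0 0 0.01
```

Emit:
step_arm(series="-0.01 -0.01 0.49 0 0 0; -0.01 -0.01 0.49 0 0 0; -0.01 -0.01 0.49 0 0 0; -0.01 -0.01 0.49 0 0 0; -0.01 -0.01 0.49 0 0 0; -0.01 -0.01 0.49 0 0 0; 0 0 0 0 0 0")

```text
time_s: 5.15
tool_pos: [437.8, -80.5, 64.3]
eef_rot: [3.141, -0.002, -2.9]
force: [0.3, 1.0, 0.4]
grip_width: 0.584
grip_force: 0.0
```

Emit:
step_arm(series="0 0 0 0 0 0; 0 0 0 0 0 0; 0 0 0 0 0 0; 0 0 0 0 0 0; 0 0 0 0 0 0; 0 0 0 0 0 0", hand=0, newtons=60)

```text
time_s: 5.9
tool_pos: [438.7, -80.7, 65.5]
eef_rot: [-3.142, 0.0, -2.9]
force: [0.0, -0.3, -0.3]
grip_width: 0.001
grip_force: 0.0
```

```bash
python3 -c "
from h import *
a=save('wrist','w2.png');b=save('scene','s2.png')
c=np.hstack([cv2.resize(a[100:400,160:480],(400,375)),cv2.resize(b[180:300,200:328],(400,375))]);cv2.imwrite('pics/c2.png',c[:,:,::-1])"
```

```text
(no output)
```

View pics/c2.png

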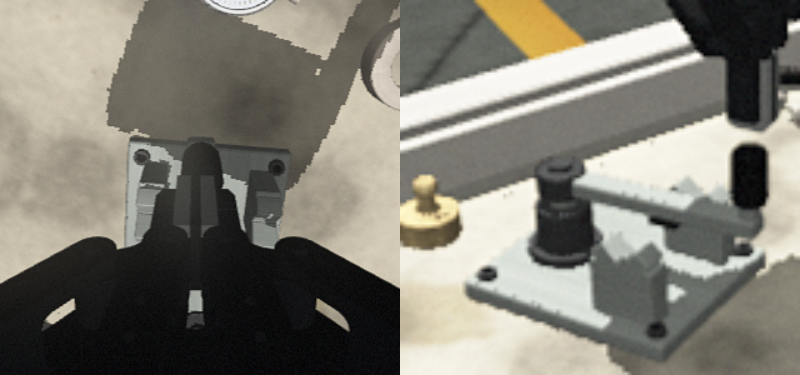

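The left crop shows the fingers shut, with the knob just beyond their tips. The right crop shows the fingertips hanging above the knob. I'll compare that with where the TCP should appear.

```bash
python3 -c "
from h import *
s=ctrl.observe();print(s['tool_pos'],s['eef_rot'],s['joints'],s['grip_width'])
p=s['tool_pos'];print('scene tcp',proj('scene',p),'top tcp',proj('top',p),'seen tip approx',200+350/400*128*1., 180+125/375*120)
c=ctrl.camera_info('wrist');T=np.array(c['T_tool_cam']);q=np.linalg.inv(T)@[0,0,0,1];print(c['fx']*q[0]/q[2]+c['cx'],c['fy']*q[1]/q[2]+c['cy'])
print('tip seen',160+197*.8,100+(175)*.8)
for z in(92,64): print(proj('scene',[438.5,-80,z]))
for z in range(60,130,10): print(z,proj('scene',[438.5,-80,z]))
"
```

```text
[438.69211012 -80.6882964   65.50916034] [-3.14156647e+00  5.99537490e-05 -2.90034132e+00] [-1.85259897e-01  2.57143340e-01  2.11585676e+00  1.38715600e-06
  7.68527143e-01 -1.99730856e+00] -0.00031449175897043595
scene tcp (np.float64(311.98156907056654), np.float64(242.45325593389157)) top tcp (np.float64(248.86354761540247), np.float64(233.20424451539617)) seen tip approx 312.0 220.0
316.3718211329659 224.6112841287109
tip seen 317.6 240.0
(np.float64(311.6154504318557), np.float64(227.09512357393646))
(np.float64(311.8019473778573), np.float64(243.54815485761273))
60 (np.float64(311.82809295824126), np.float64(245.8547559103883))
70 (np.float64(311.76249911670516), np.float64(240.06797199811808))
80 (np.float64(311.6961317438066), np.float64(234.2129460262336))
90 (np.float64(311.62897707530055), np.float64(228.28846369308124))
100 (np.float64(311.5610210184321), np.float64(222.29328171533763))
110 (np.float64(311.49224914207576), np.float64(216.22612695818975))
120 (np.float64(311.42264666651977), np.float64(210.08569553399911))
```

```bash
python3 -c "
from h import *
c=ctrl.camera_info('wrist');T=np.array(c['T_tool_cam']);I=np.linalg.inv(T)
print(c['fx'],c['fy'],c['cx'],c['cy'])
for z in(40,30,20,10,0,-10,-20,-30,-40):
  o=[]
  for x in(-11,0,11):
    q=I@[x,0,z,1];o.append((c['fy']*q[1]/q[2]+c['cy']).round(0))
  print(z,o)
s=ctrl.observe()
R=Ro.from_euler('xyz',s['eef_rot'])
for z in (92,64,78):
  q=I@np.r_[R.inv().apply(np.array([438.5,-80,z])-s['tool_pos']),1];print(z,c['fx']*q[0]/q[2]+c['cx'],c['fy']*q[1]/q[2]+c['cy'])
im=cv2.imread('pics/w2.png');cv2.imwrite('pics/c3.png',cv2.resize(im[190:340,250:400],(600,600),interpolation=cv2.INTER_CUBIC))
"
```

```text
336.399132265306 336.399132265306 315.96333121976727 194.57502350574308
40 [np.float64(218.0), np.float64(203.0), np.float64(188.0)]
30 [np.float64(223.0), np.float64(208.0), np.float64(192.0)]
20 [np.float64(229.0), np.float64(213.0), np.float64(196.0)]
10 [np.float64(235.0), np.float64(218.0), np.float64(201.0)]
0 [np.float64(242.0), np.float64(225.0), np.float64(207.0)]
-10 [np.float64(249.0), np.float64(231.0), np.float64(213.0)]
-20 [np.float64(258.0), np.float64(239.0), np.float64(220.0)]
-30 [np.float64(267.0), np.float64(247.0), np.float64(227.0)]
-40 [np.float64(277.0), np.float64(257.0), np.float64(235.0)]
92 317.804561251079 244.2798795538755
64 317.5818894405792 223.6056939090035
78 317.6851692897515 233.19481419491103
```

View pics/c3.png

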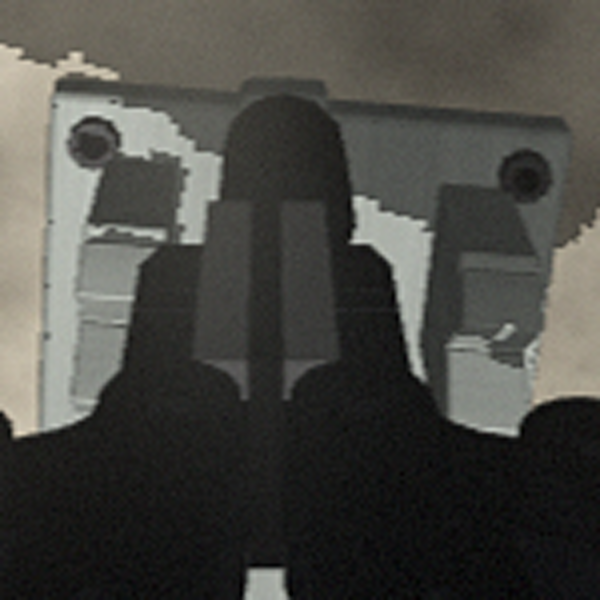

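The crop shows the fingertip edge at row 240 of the full picture, with the knob beyond it. So the real fingertips sit higher than the reported TCP. I'll check the camera pose from known points in w1.

Run:
```python
from h import *
c=ctrl.camera_info('wrist');T=np.array(c['T_tool_cam'])
K=np.array([[c['fx'],0,c['cx']],[0,c['fy'],c['cy']],[0,0,1]])
th=.158;Rf=np.array([[np.cos(th),-np.sin(th)],[np.sin(th),np.cos(th)]]);t=np.array([481.7,-64.7])
W=[[*(Rf@np.array(l)+t),10] for l in[(-30,-50),(-30,50),(90,50),(90,-50)]]
px=[(274,183),(370,190),(362,293),(269,290)]
w=lambda u,v,z:list(ray('top',u,v,z))
# spindle ends, nut centre, white ring centre, dial centre (approx heights)
W+=[list(ray('top',334,240,12)),list(ray('top',378,249,12)),list(ray('top',320,274.5,5)),list(ray('top',194,270,12)),list(ray('top',252.5,285.5,15))]
px+=[(168-2,125),(68+2,86),(200,62),(443,137),(339,75)]
ok,rv,tv=cv2.solvePnP(np.array(W),np.array(px,float),K,None)
R=cv2.Rodrigues(rv)[0];C=(-R.T@tv).ravel()
pr=cv2.projectPoints(np.array(W),rv,tv,K,None)[0][:,0]
print('res',(pr-px).round(1).tolist());print('cam PnP',C)
Rt=Ro.from_euler('xyz',[3.14134,-.00042,-2.89918]);p=np.array([436.58,-78.70,153.44])
print('cam state',p+Rt.apply(T[:3,3]))
Rc=R.T; print('tool rot from PnP',Ro.from_matrix(Rc@T[:3,:3].T).as_euler('xyz'), 'tool pos PnP', C-(Rc@T[:3,:3].T)@T[:3,3])
```

```text
res [[0.2, 0.5], [3.0, 0.6], [-2.9, 0.7], [0.2, -1.3], [-4.5, 1.2], [1.3, -0.3], [1.9, 1.2], [-0.8, -2.5], [1.2, -0.1]]
cam PnP [ 369.0969714  -107.17771249  336.78506973]
cam state [364.20755221 -96.80967747 336.47728849]
tool rot from PnP [ 3.11366946 -0.00882909 -2.90231544] tool pos PnP [438.82865589 -84.74139478 153.2027056 ]
```

The camera pose agrees with the reported pose. The finger depth from its parallax in w1, the tip row in w2 and the scene view all put the real fingertips about 39 mm behind the reported TCP, so I'll allow for that. To grip the knob I'll open and then go 38 mm lower.

Emit:
step_arm(series="0 0 0 0 0 0; 0 0 0 0 0 0; 0 0 0 0 0 0; 0 0 0.3 0 0 0; 0 0 0.3 0 0 0; 0 0 0.3 0 0 0; 0 0 0.3 0 0 0; 0 0 0 0 0 0", hand=45)

```text
time_s: 7.0
tool_pos: [438.0, -80.6, 28.6]
eef_rot: [3.141, -0.002, -2.9]
force: [-0.0, -0.3, 0.4]
grip_width: 0.527
grip_force: 0.0
```

Emit:
step_arm(series="0 0 0 0 0 0; 0 0 0 0 0 0; 0 0 0 0 0 0; 0 0 0 0 0 0; 0 0 0 0 0 0; 0 0 0 0 0 0", hand=0, newtons=60)

```text
time_s: 7.75
tool_pos: [438.8, -80.7, 29.6]
eef_rot: [-3.141, 0.0, -2.9]
force: [-0.2, -0.1, 1.6]
grip_width: 0.189
grip_force: 58.5
```

The knob is gripped. I'll lift 28 mm, then swing it round the pivot.

Emit:
step_arm(series="0 0 -0.1 0 0 0; 0 0 -0.15 0 0 0; 0 0 -0.2 0 0 0; 0 0 -0.2 0 0 0; 0 0 -0.2 0 0 0; 0 0 -0.1 0 0 0; 0 0 0 0 0 0")

```text
time_s: 8.62
tool_pos: [439.4, -80.6, 58.4]
eef_rot: [-3.141, 0.001, -2.9]
force: [5.6, 1.3, -8.8]
grip_width: 0.186
grip_force: 58.6
```

Emit:
step_arm(series="-0.004 0.178 0 0 0 0.5; -0.018 0.356 0 0 0 1; -0.018 0.356 0 0 0 1; -0.018 0.356 0 0 0 1; -0.018 0.356 0 0 0 1; -0.018 0.356 0 0 0 1; -0.018 0.356 0 0 0 1; -0.018 0.356 0 0 0 1; -0.018 0.356 0 0 0 1")

```text
time_s: 9.75
tool_pos: [454.0, 6.3, 57.7]
eef_rot: [-3.14, -0.001, 2.53]
force: [3.3, -1.0, -8.7]
grip_width: 0.187
grip_force: 58.6
```

```bash
python3 -c "
from h import *
s=ctrl.observe();d=s['tool_pos'][:2]-np.array([542.9,-55]);print(s['tool_pos'],np.linalg.norm(d),'swing',.158-np.arctan2(-d[1],-d[0]),s['eef_rot'],s['force'],s['grip_width'],s['grip_force'])
save('scene','s3.png')"
```

```text
[453.95557598   6.25296365  57.72511568] 107.99553749739422 swing 0.76107839914912 [-3.14042773e+00 -1.26176917e-03  2.52994703e+00] [ 3.29553989 -0.98439656 -8.70874252] 0.18679473745884753 58.64699900150299
```

Emit:
step_arm(series="-0.018 0.356 0 0 0 1; -0.018 0.356 0 0 0 1; -0.018 0.356 0 0 0 1; -0.018 0.356 0 0 0 1; -0.018 0.356 0 0 0 1; -0.018 0.356 0 0 0 1; -0.008 0.25 0 0 0 0.7; 0 0 0 0 0 0")

```text
time_s: 10.8
tool_pos: [510.1, 48.2, 57.3]
eef_rot: [-3.139, -0.002, 1.863]
force: [-1.3, 7.2, -8.0]
grip_width: 0.182
grip_force: 58.7
```

Emit:
step_arm(series="0 0 0.15 0 0 0; 0 0 0.2 0 0 0; 0 0 0.2 0 0 0; 0 0 0.2 0 0 0; 0 0 0.12 0 0 0; 0 0 0.06 0 0 0; 0 0 0 0 0 0")

```text
time_s: 11.68
tool_pos: [510.1, 48.9, 30.2]
eef_rot: [-3.139, -0.003, 1.863]
force: [-4.5, 14.3, 2.9]
grip_width: 0.18
grip_force: 60.0
```

Emit:
step_arm(series="0.04 0 0.03 0 0 0; 0 0 0 0 0 0; 0 0 0 0 0 0; 0 0 0 0 0 0; 0 0 0 0 0 0; 0 0 -0.4 0 0 0; 0 0 -0.8 0 0 0; 0 0 -0.8 0 0 0; 0 0 -0.2 0 0 0; 0 0 0 0 0 0", hand=55)

```text
time_s: 12.92
tool_pos: [511.7, 48.5, 95.5]
eef_rot: [3.141, 0.0, 1.863]
force: [-0.1, 0.2, -0.4]
grip_width: 0.639
grip_force: 0.0
```

```bash
python3 -c "
from h import *
a=save('top','t4.png');b=save('scene','s4.png')
c=np.hstack([cv2.resize(a[150:270,200:328],(400,375)),cv2.resize(b[180:300,200:328],(400,375))]);cv2.imwrite('pics/c4.png',c[:,:,::-1])
plan([420.7,-273,90],1.364,13)"
```

```text
-0.72 -0.46 0.01 0 0 0.38; -0.74 -0.43 0.01 0 0 0.38; -0.76 -0.4 0.01 0 0 0.38; -0.77 -0.37 0.01 0 0 0.38; -0.78 -0.34 0.01 0 0 0.38; -0.8 -0.31 0.01 0 0 0.38; -0.81 -0.28 0.01 0 0 0.38; -0.82 -0.25 0.01 0 0 0.38; -0.83 -0.22 0.01 0 0 0.38; -0.84 -0.19 0.01 0 0 0.38
-0.84 -0.15 0.01 0 0 0.38; -0.85 -0.12 0.01 0 0 0.38; -0.85 -0.09 0.01 0 0 0.38
```

View pics/c4.png

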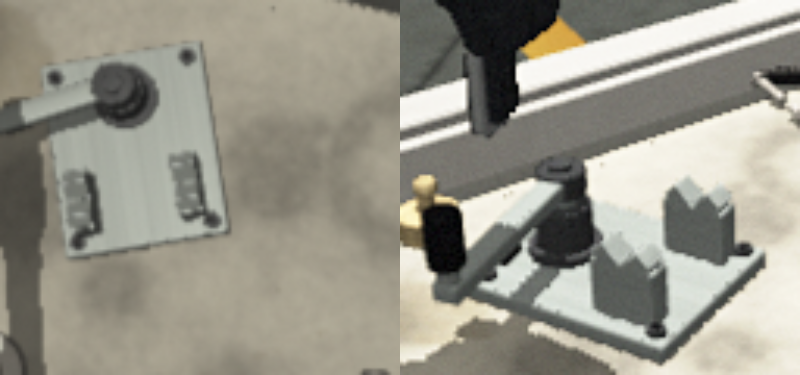

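The bar is swung aside to the left and right down (knob at (442,235) in the right crop), and the cradle is clear. Next is the spindle.

Emit:
step_arm(series="-0.72 -0.46 0.01 0 0 0.38; -0.74 -0.43 0.01 0 0 0.38; -0.76 -0.4 0.01 0 0 0.38; -0.77 -0.37 0.01 0 0 0.38; -0.78 -0.34 0.01 0 0 0.38; -0.8 -0.31 0.01 0 0 0.38; -0.81 -0.28 0.01 0 0 0.38; -0.82 -0.25 0.01 0 0 0.38; -0.83 -0.22 0.01 0 0 0.38; -0.84 -0.19 0.01 0 0 0.38")

```text
time_s: 14.28
tool_pos: [441.8, -199.7, 91.3]
eef_rot: [-3.14, -0.001, 1.482]
force: [0.2, -0.0, 0.4]
grip_width: 0.644
grip_force: 0.0
```

Emit:
step_arm(series="-0.84 -0.15 0.01 0 0 0.38; -0.85 -0.12 0.01 0 0 0.38; -0.85 -0.09 0.01 0 0 0.38; 0 0 0 0 0 0; 0 0 0 0 0 0")

```text
time_s: 14.9
tool_pos: [422.0, -272.7, 90.6]
eef_rot: [-3.14, -0.001, 1.369]
force: [-0.1, -0.1, 1.5]
grip_width: 0.639
grip_force: 0.0
```

```bash
python3 -c "
from h import *
s=ctrl.observe();print(s['tool_pos'],s['eef_rot'])
im=save('wrist','w5.png');cv2.imwrite('pics/c5.png',cv2.resize(im[100:350,220:420,::-1],(480,600)))
c=ctrl.camera_info('wrist');I=np.linalg.inv(np.array(c['T_tool_cam']));R=Ro.from_euler('xyz',s['eef_rot'])
u=np.array([np.cos(1.364),np.sin(1.364),0])
for k in(-45,-21,0,21,45):
  q=I@np.r_[R.inv().apply(np.array([420.7,-273,12])+k*u-s['tool_pos']),1];a=c['fx']*q[0]/q[2]+c['cx'];b=c['fy']*q[1]/q[2]+c['cy'];print(k,a,b,'crop',(a-220)*2.4,(b-100)*2.4)
plan([420.7,-273,-34],1.364,8)"
```

```text
[ 422.0040662  -272.71263931   90.61907022] [-3.14031173e+00 -7.74296188e-04  1.36897943e+00]
-45 313.8415379163487 239.6820764746638 crop 225.21969099923695 335.2369835391931
-21 313.93889536445647 213.0955388411752 crop 225.45334887469554 271.4292932188205
0 314.02820979293097 188.70540269851523 crop 225.66770350303432 212.89296647643656
21 314.12165574690863 163.18702253950804 crop 225.8919737925807 151.64885409481928
45 314.23388786532246 132.53848462186633 crop 226.1613308767739 78.09236309247919
0 -0.01 0.52 0 0 0.01; 0 -0.01 0.52 0 0 0.01; 0 -0.01 0.52 0 0 0.01; 0 -0.01 0.52 0 0 0.01; 0 -0.01 0.52 0 0 0.01; 0 -0.01 0.52 0 0 0.01; 0 -0.01 0.52 0 0 0.01; 0 -0.01 0.52 0 0 0.01
```

View pics/c5.png

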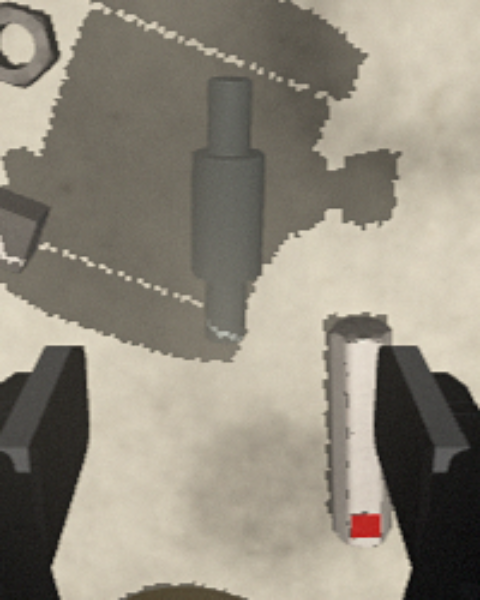

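The spindle is centred between the fingers at crop column 228, rows 78–340, as predicted. The hex bar at (360,430) is clear of the finger path. I'll go down to it.

Emit:
step_arm(series="0 0 0.6 0 0 0; 0 0 0.6 0 0 0; 0 0 0.6 0 0 0; 0 0 0.6 0 0 0; 0 0 0.6 0 0 0; 0 0 0.6 0 0 0; 0 0 0.35 0 0 0; 0 0 0.2 0 0 0; 0 0 0 0 0 0")

```text
time_s: 16.08
tool_pos: [422.4, -273.2, -33.3]
eef_rot: [-3.141, -0.0, 1.369]
force: [-0.2, -0.7, -0.5]
grip_width: 0.648
grip_force: 0.0
```

Emit:
step_arm(series="0 0 0 0 0 0; 0 0 0 0 0 0; 0 0 0 0 0 0; 0 0 0 0 0 0; 0 0 0 0 0 0; 0 0 0 0 0 0", hand=0, newtons=50)

```text
time_s: 16.82
tool_pos: [422.7, -273.6, -32.6]
eef_rot: [3.141, 0.0, 1.369]
force: [-0.2, 1.6, 6.4]
grip_width: 0.257
grip_force: 48.8
```

Emit:
step_arm(series="0 0 -0.2 0 0 0; 0 0 -0.6 0 0 0; 0 0 -0.8 0 0 0; 0 0 -0.8 0 0 0; 0 0 -0.6 0 0 0; 0 0 -0.2 0 0 0; 0 0 0 0 0 0")

```text
time_s: 17.7
tool_pos: [422.4, -273.5, 62.9]
eef_rot: [3.141, 0.0, 1.369]
force: [0.8, -0.0, -2.8]
grip_width: 0.258
grip_force: 49.3
```

```bash
python3 -c "
from h import *
s=ctrl.observe();print(s['tool_pos'],s['force'],s['grip_width'])
plan([481.7,-64.7,60],1.729,10)"
```

```text
[ 422.39208765 -273.45847346   62.85493812] [ 0.76890187 -0.02315682 -2.80094347] 0.2584987336897101
0.72 0.05 0.01 0 0 -0.36; 0.72 0.08 0.01 0 0 -0.36; 0.72 0.11 0.01 0 0 -0.36; 0.71 0.13 0.01 0 0 -0.36; 0.71 0.16 0.01 0 0 -0.36; 0.7 0.18 0.01 0 0 -0.36; 0.69 0.21 0.01 0 0 -0.36; 0.69 0.23 0.01 0 0 -0.36; 0.68 0.26 0.01 0 0 -0.36; 0.67 0.28 0.01 0 0 -0.36
```

Emit:
step_arm(series="0.72 0.05 0.01 0 0 -0.36; 0.72 0.08 0.01 0 0 -0.36; 0.72 0.11 0.01 0 0 -0.36; 0.71 0.13 0.01 0 0 -0.36; 0.71 0.16 0.01 0 0 -0.36; 0.7 0.18 0.01 0 0 -0.36; 0.69 0.21 0.01 0 0 -0.36; 0.69 0.23 0.01 0 0 -0.36; 0.68 0.26 0.01 0 0 -0.36; 0.67 0.28 0.01 0 0 -0.36")

```text
time_s: 18.95
tool_pos: [481.2, -63.4, 58.8]
eef_rot: [-3.14, -0.0, 1.73]
force: [-0.2, 0.1, -3.1]
grip_width: 0.258
grip_force: 49.3
```

Emit:
step_arm(series="0 0 0 0 0 0; 0 0 0 0 0 0")

```text
time_s: 19.2
tool_pos: [481.2, -64.5, 59.2]
eef_rot: [-3.14, -0.0, 1.729]
force: [0.1, 0.6, -2.3]
grip_width: 0.257
grip_force: 49.3
```

```bash
python3 -c "
from h import *
s=ctrl.observe();print(s['time_s'],s['tool_pos'],s['eef_rot'],s['force'],s['grip_width'])
im=save('wrist','w6.png')
b=save('scene','s6.png')
cv2.imwrite('pics/c6.png',np.hstack([cv2.resize(im[120:370,220:420],(400,500)),cv2.resize(b[170:295,200:300],(400,500))])[:,:,::-1])
plan([481.7,-64.7,60],1.729,1)
c=ctrl.camera_info('wrist');I=np.linalg.inv(np.array(c['T_tool_cam']));R=Ro.from_euler('xyz',s['eef_rot'])
th=.158
def W(x,y,z): return [481.7+x*np.cos(th)-y*np.sin(th),-64.7+x*np.sin(th)+y*np.cos(th),z]
def wp(X):
  q=I@np.r_[R.inv().apply(np.array(X)-s['tool_pos']),1];return ((c['fx']*q[0]/q[2]+c['cx']-220)*2, (c['fy']*q[1]/q[2]+c['cy']-120)*2)
for n,X in [('V+y vertex outer',W(0,39,40)),('V+y inner',W(0,25,40)),('V-y in',W(0,-25,40)),('c++',W(18,39,50)),('c-+',W(-18,39,50)),('cornTL',W(90,50,10)),('cornBL',W(-30,50,10)),('end+',s['tool_pos']+R.apply([45,0,-45])),('end-',s['tool_pos']+R.apply([-45,0,-45])),('sh+',s['tool_pos']+R.apply([21,0,-57]))]: print(n,np.round(wp(X)))
"
```

```text
19.2 [481.18857358 -64.47052451  59.21581113] [-3.14042528e+00 -1.40485586e-04  1.72860482e+00] [ 0.08801148  0.60344972 -2.28024119] 0.256739516306213
0 0.01 -0.02 -0.01 0 -0.01
V+y vertex outer [192.  67.]
V+y inner [192. 112.]
V-y in [192. 258.]
c++ [255.  73.]
c-+ [130.  73.]
cornTL [457.  19.]
cornBL [104.  19.]
end+ [190.  91.]
end- [191. 447.]
sh+ [190. 220.]
```

View pics/c6.png

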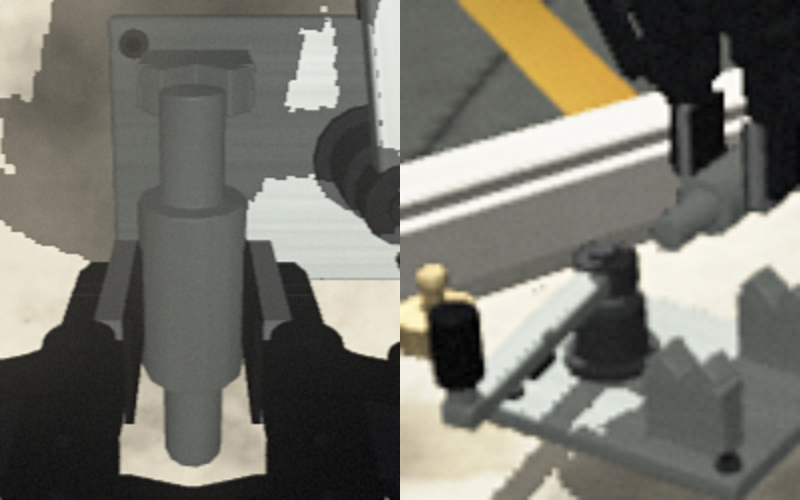

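The wrist crop shows the spindle level at column 192, its end at row 88 as predicted. The far V rest spans columns 138–255, centred at about 196, so I'll shift about 1.2 mm along tool y. The scene crop shows it above and clear of the rests, so I'll lower it.

Emit:
step_arm(series="0 0.04 0.2 0 0 0; 0 0 0.4 0 0 0; 0 0 0.4 0 0 0; 0 0 0.3 0 0 0; 0 0 0.2 0 0 0; 0 0 0.1 0 0 0; 0 0 0.05 0 0 0; 0 0 0 0 0 0")

```text
time_s: 20.3
tool_pos: [483.1, -64.0, 10.4]
eef_rot: [3.141, 0.0, 1.729]
force: [0.3, 0.6, -3.0]
grip_width: 0.255
grip_force: 49.3
```

Emit:
step_arm(series="0 0 0.04 0 0 0; 0 0 0.04 0 0 0; 0 0 0 0 0 0")

```text
time_s: 20.68
tool_pos: [482.9, -64.0, 7.8]
eef_rot: [-3.141, -0.0, 1.729]
force: [1.0, -1.2, -3.1]
grip_width: 0.257
grip_force: 49.3
```

Emit:
step_arm(series="0 0 0.04 0 0 0; 0 0 0.04 0 0 0; 0 0 0 0 0 0; 0 0 0 0 0 0")

```text
time_s: 21.18
tool_pos: [482.5, -64.1, 5.8]
eef_rot: [-3.141, -0.0, 1.729]
force: [-3.2, -0.4, 5.8]
grip_width: 0.257
grip_force: 50.4
```

Emit:
step_arm(series="0 0 0.03 0 0 0; 0 0 0.03 0 0 0; 0 0 0 0 0 0; 0 0 0 0 0 0")

```text
time_s: 21.68
tool_pos: [482.3, -64.2, 5.1]
eef_rot: [-3.14, -0.0, 1.729]
force: [-9.5, -0.5, 27.2]
grip_width: 0.26
grip_force: 52.6
```

It made contact at the expected height, so it is seated. I'll ease off, open part way and rise.

Emit:
step_arm(series="0 0 -0.04 0 0 0; 0 0 0 0 0 0")

```text
time_s: 21.92
tool_pos: [482.2, -64.2, 5.3]
eef_rot: [-3.14, -0.0, 1.729]
force: [-4.9, -0.9, 12.4]
grip_width: 0.261
grip_force: 50.8
```

Emit:
step_arm(series="0 0 0 0 0 0; 0 0 0 0 0 0; 0 0 0 0 0 0; 0 0 0 0 0 0; 0 0 -0.3 0 0 0; 0 0 -0.8 0 0 0; 0 0 -1 0 0 0; 0 0 -0.8 0 0 0; 0 0 -0.2 0 0 0; 0 0 0 0 0 0", hand=42)

```text
time_s: 23.18
tool_pos: [483.0, -64.0, 98.0]
eef_rot: [3.141, 0.0, 1.729]
force: [-0.4, 0.7, 0.2]
grip_width: 0.494
grip_force: 0.0
```

```bash
python3 -c "
from h import *
s=ctrl.observe();print(s['tool_pos'],s['eef_rot'])
im=save('wrist','w7.png');b=save('scene','s7.png')
cv2.imwrite('pics/c7.png',np.hstack([cv2.resize(im[100:350,200:440],(480,500)),cv2.resize(b[190:300,240:310],(318,500))])[:,:,::-1])
plan([511.3,48.2,95],1.863,5)
"
```

```text
[483.04255071 -64.01328827  98.0091659 ] [3.14097185e+00 1.62122211e-04 1.72878959e+00]
0.71 0.31 0.01 0 0 -0.27; 0.7 0.33 0.01 0 0 -0.27; 0.69 0.35 0.01 0 0 -0.27; 0.68 0.36 0.01 0 0 -0.27; 0.67 0.38 0.01 0 0 -0.27
```

View pics/c7.png

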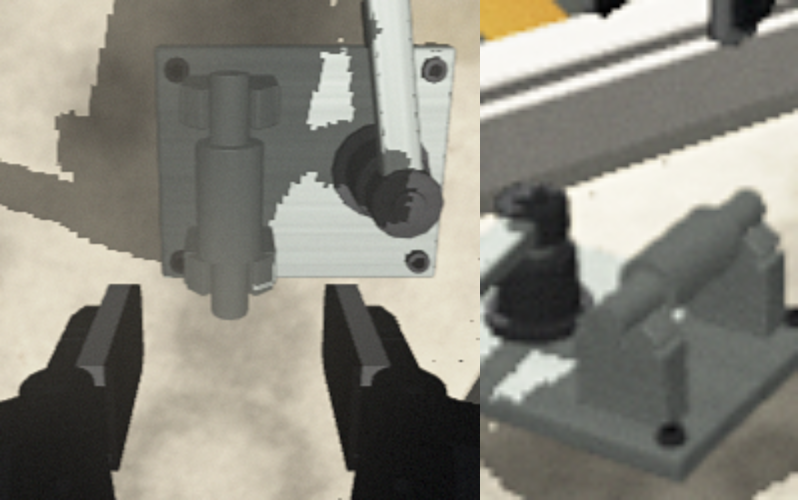

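The spindle is seated square in both Vs, with the thick middle between the rests (crop (230,195) and the right view). I'll go back to the knob.

Emit:
step_arm(series="0.71 0.31 0.01 0 0 -0.27; 0.7 0.33 0.01 0 0 -0.27; 0.69 0.35 0.01 0 0 -0.27; 0.68 0.36 0.01 0 0 -0.27; 0.67 0.38 0.01 0 0 -0.27; 0 0 0 0 0 0; 0 0 0 0 0 0", hand=50)

```text
time_s: 24.15
tool_pos: [511.2, 47.7, 95.6]
eef_rot: [-3.14, -0.0, 1.864]
force: [-0.3, 0.1, -0.8]
grip_width: 0.589
grip_force: 0.0
```

Emit:
step_arm(series="0 0 0.4 0 0 0; 0 0 0.6 0 0 0; 0 0 0.6 0 0 0; 0 0 0.4 0 0 0; 0 0 0.15 0 0 0; 0 0 0 0 0 0; 0 0 0 0 0 0")

```text
time_s: 25.02
tool_pos: [512.4, 48.1, 32.4]
eef_rot: [3.141, 0.0, 1.864]
force: [0.4, -0.7, -0.9]
grip_width: 0.586
grip_force: 0.0
```

Emit:
step_arm(series="0 0 0 0 0 0; 0 0 0 0 0 0; 0 0 0 0 0 0; 0 0 0 0 0 0; 0 0 0 0 0 0; 0 0 0 0 0 0", hand=0, newtons=60)

```text
time_s: 25.78
tool_pos: [512.1, 48.3, 32.0]
eef_rot: [3.141, -0.0, 1.864]
force: [-1.1, 2.3, 2.7]
grip_width: 0.19
grip_force: 58.5
```

Emit:
step_arm(series="0 0 -0.1 0 0 0; 0 0 -0.2 0 0 0; 0 0 -0.2 0 0 0; 0 0 -0.2 0 0 0; 0 0 -0.2 0 0 0; 0 0 -0.12 0 0 0; 0 0 0 0 0 0")

```text
time_s: 26.65
tool_pos: [511.7, 47.5, 62.6]
eef_rot: [-3.141, 0.001, 1.864]
force: [3.8, -5.3, -8.8]
grip_width: 0.185
grip_force: 58.6
```

Emit:
step_arm(series="-0.004 -0.178 0 0 0 -0.5; -0.018 -0.356 0 0 0 -1; -0.018 -0.356 0 0 0 -1; -0.018 -0.356 0 0 0 -1; -0.018 -0.356 0 0 0 -1; -0.018 -0.356 0 0 0 -1; -0.018 -0.356 0 0 0 -1; -0.018 -0.356 0 0 0 -1")

```text
time_s: 27.65
tool_pos: [451.4, -0.8, 62.9]
eef_rot: [3.141, 0.002, 2.617]
force: [6.6, -3.6, -9.4]
grip_width: 0.18
grip_force: 58.7
```

Emit:
step_arm(series="-0.018 -0.356 0 0 0 -1; -0.018 -0.356 0 0 0 -1; -0.018 -0.356 0 0 0 -1; -0.018 -0.356 0 0 0 -1; -0.018 -0.356 0 0 0 -1; -0.018 -0.356 0 0 0 -1; -0.01 -0.245 0 0 0 -0.69; 0 0 0 0 0 0; 0 0 0 0 0 0")

```text
time_s: 28.78
tool_pos: [438.7, -69.1, 63.0]
eef_rot: [-3.142, 0.003, -3.001]
force: [7.1, 1.8, -8.9]
grip_width: 0.184
grip_force: 58.7
```

```bash
python3 -c "
from h import *
s=ctrl.observe();d=s['tool_pos'][:2]-np.array([542.9,-55]);print(s['tool_pos'],np.linalg.norm(d),'swing',.158-np.arctan2(-d[1],-d[0]),s['eef_rot'][2]+2*np.pi,s['force'])"
```

```text
[438.70603322 -69.14345732  63.01899229] 105.14951306331477 swing 0.023083002785924595 3.2820408240938246 [ 7.0625062   1.8413484  -8.91562727]
```

Emit:
step_arm(series="0 -0.08 0 0 0 -0.18; 0 0 0 0 0 0; 0 0 0.1 0 0 0; 0 0 0.1 0 0 0; 0 0 0.06 0 0 0; 0 0 0 0 0 0")

```text
time_s: 29.52
tool_pos: [439.0, -71.4, 55.1]
eef_rot: [3.142, 0.003, -2.983]
force: [6.7, 1.9, -7.5]
grip_width: 0.181
grip_force: 58.7
```

Emit:
step_arm(series="0 0 0.04 0 0 0; 0 0 0.03 0 0 0; 0 0 0 0 0 0; 0 0 0 0 0 0")

```text
time_s: 30.02
tool_pos: [438.9, -71.4, 53.2]
eef_rot: [-3.142, 0.003, -2.983]
force: [5.2, 2.7, -7.2]
grip_width: 0.184
grip_force: 58.8
```

Emit:
step_arm(series="0 0 0.03 0 0 0; 0 0 0.03 0 0 0; 0 0 0 0 0 0; 0 0 0 0 0 0")

```text
time_s: 30.52
tool_pos: [438.5, -71.5, 52.1]
eef_rot: [-3.141, 0.002, -2.983]
force: [-0.3, 2.5, 11.6]
grip_width: 0.184
grip_force: 61.0
```

```bash
python3 -c "
from h import *
s=ctrl.observe();print(s['tool_pos'],s['force'])
a=save('wrist','w8.png');b=save('scene','s8.png')
cv2.imwrite('pics/c8.png',np.hstack([cv2.resize(a[120:370,200:440],(480,500)),cv2.resize(b[190:300,240:320],(318,437)).repeat(1,0) if 0 else cv2.resize(b[190:300,240:310],(318,500))])[:,:,::-1])"
```

```text
[438.4819643  -71.51925096  52.05658897] [-0.25250289  2.48940144 11.57982855]
```

Emit:
step_arm(series="0 0 -0.01 0 0 0; 0 0 0 0 0 0; 0 0 0 0 0 0; 0 0 0 0 0 0; 0 0 0 0 0 0; 0 0 0 0 0 0", hand=50)

```text
time_s: 31.38
tool_pos: [437.3, -71.7, 51.0]
eef_rot: [3.142, -0.0, -2.982]
force: [-0.3, -0.8, -0.3]
grip_width: 0.581
grip_force: 0.0
```

Emit:
step_arm(series="0 0 -0.3 0 0 0; 0 0 -0.8 0 0 0; 0 0 -1 0 0 0; 0.5 0 -1 0 0 0; 1 0 -1 0 0 0; 1 0 -0.5 0 0 0; 1 0 0 0 0 0; 1 0 0 0 0 0; 0 0 0 0 0 0")

```text
time_s: 32.5
tool_pos: [302.5, -93.1, 189.5]
eef_rot: [-3.141, 0.0, -2.983]
force: [0.2, 0.0, -0.1]
grip_width: 0.585
grip_force: 0.0
```

Run:
```python
from h import *
s=ctrl.observe();print(s['time_s'],s['tool_pos'],s['force'],s['grip_width'])
th=.158
def W(x,y,z): return [481.7+x*np.cos(th)-y*np.sin(th),-64.7+x*np.sin(th)+y*np.cos(th),z]
im=save('scene','s9.png').astype(int)
for n,z in(('top',112),('mid',98),('bot',84)): print(n,np.round(proj('scene',W(-45,0,z)),1))
g=im.max(2)[180:260,290:330]<45
nl,lab,st,ce=cv2.connectedComponentsWithStats(g.astype(np.uint8))
for i in range(1,nl):
    if st[i,4]>30: print('dark blob',st[i,:4]+[290,180,0,0],st[i,4],ce[i]+[290,180])
t=save('top','t9.png').astype(int)
g=t.max(2)[220:250,225:265]<50
nl,lab,st,ce=cv2.connectedComponentsWithStats(g.astype(np.uint8))
for i in range(1,nl):
    if st[i,4]>20: print('top blob',st[i,:4]+[225,220,0,0],st[i,4],ce[i]+[225,220])
print('pred top',proj('top',W(-45,0,112)))
```

```text
32.5 [302.51564658 -93.10317    189.46216407] [ 0.24468198  0.0204452  -0.05430735] 0.5848804978012729
top [308.6 217.3]
mid [308.7 225.8]
bot [308.8 234.2]
dark blob [317 203  13   4] 41 [323.73170732 204.70731707]
dark blob [304 217  11  21] 211 [309.07109005 226.74881517]
top blob [236 228  12  11] 65 [241.35384615 233.04615385]
pred top (np.float64(239.43040132995088), np.float64(232.11563128813037))
```

The knob sits at (309,227) in the scene view, against a predicted (308.7,225.8) with the bar square at 0.020. So the pad rests on the spindle and the robot is clear. Handing in.

```bash
python3 -c "
from rig import ctrl
print(ctrl.hand_in())"
```

```text
the job is handed in; nothing more can be done
None
```

The spindle is clamped in the V fixture: it lies seated in both rests and the bar is back across it, lowered gently until its pad pressed on the thick middle, and I handed the job in at about 32.6 s with the robot clear of everything and the hex bar left alone; no verdict came back.

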